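# Block in the breath meter for transport

## Task

Pack the white breath meter for transport: first slide it along inside the yellow case, flat on the floor, until it rests against the red end pad. Then take the one foam block that fills the gap left at the green end pad snugly, put it in that gap and press it down until it sits on the case floor, its shoulders level with the rim. Leave the other blocks, the timer and the sample cup where they are, and let go of everything.

Things in the scene. Friction and masses are not known exactly. Their poses are not given: they have to be found in the camera images.
- case: open yellow transport case, fixed, 140 mm (its x) x 211 mm (its y, the long way) x 56 mm high; walls 6 mm, floor 6 mm thick. Origin: centre of its underside, on the table. An end pad lines each short end wall; between the two pads the inside is 179 mm long (y) and 128 mm wide (x)
- red_pad_top (a point): the rigid red end pad inside one short end of the case (either end, it varies): 10 mm thick along the case's y, 128 mm wide, reaching up to the rim. This point is the centre of its top face, 56 mm above the table and 94.5 mm from the case's centre along the case's y
- green_pad_top (a point): the green end pad at the opposite end, of the same size and height; it is sprung and yields up to 4 mm towards its wall (about 1.5 N per mm), which makes the fitting block a push fit. This point is the centre of its top face
- meter_center (a point): white breath meter, a box 120 mm (case x) x 125 (case y) x 84 high, about 0.7 kg (slides at some 4 to 13 N), loose on the case floor between the pads, square to the case; its top is 90 mm above the table, 34 above the rim. Too large to grasp: push its end face above the rim. Point: its centre, 48 mm above the table. With it against the red pad the gap at the green pad is 54 mm
- block_mid_lug (a point): grey hard-foam block, middle of three: 56.5 mm thick (its y), 110 wide (x), body 50 high, foot (lowest 18 mm) tapered 6 mm a side; on top a central grip lug 40 (x) x 30 (y) x 44 (z). Push fit in the 54 mm gap, some 5 to 15 N; home, its body top is level with the rim. Point: lug centre, 72 mm over its underside, 22 below the lug top; 72 mm over the table now, 78 when home
- block_thin_lug (a point): the same in shape and colour as the middle block but 36 mm thick (its y): does not fit the gap, leave it. Point: centre of its lug, 72 mm above its underside
- block_thick_lug (a point): the same in shape and colour as the middle block but 72 mm thick (its y): does not fit the gap, leave it. Point: centre of its lug, 72 mm above its underside
- timer_center (a point): small white timer lying on the table, 60 x 80 x 20 mm; its centre. Leave it
- cup_center (a point): lidded translucent white sample cup, 76 mm across, 100 mm high, standing; its centre. Leave it
Things that resemble listed ones, but are neither listed nor needed, are in the scene too. Leave any blue or turquoise look-alike of the part that bears meter_center alone.

How it is judged:
On the way, in this order (a step that is already met when the one before it is completed fails the run):
1. the meter has been slid up against the red pad (horizontal distance between meter_center and red_pad_top below 0.0715 m), for 0.2 s.
2. the fitting block is down in the gap at the green pad (horizontal distance between block_mid_lug and green_pad_top below 0.042 m and z of block_mid_lug in the frame of case below 0.0815 m and angle between block_mid_lug's own z axis and vertical below 0.07 rad and angle between the y axis of block_mid_lug and the y axis of case, either way round below 0.12 rad), for 0.2 s.
At the end, for the whole second after the job is handed in: The meter stands flat on the case floor (within 3 mm and 0.04 rad) no more than 4 mm from the red pad, the 56.5 mm block stands upright (within 0.07 rad) and square (0.12 rad) in the gap beside the green pad, no more than 3.5 mm above its home on the case floor, and both are at rest (all of step 2 and horizontal distance between meter_center and red_pad_top below 0.0715 m and angle between meter_center's own z axis and vertical below 0.04 rad and z of meter_center in the frame of case below 0.051 m and linear speed of each of meter, block_mid below 0.01 m/s); the robot touches nothing.
It fails at once if the meter is lifted more than 20 mm or tipped more than 0.25 rad (z of meter_center in the frame of case above 0.068 m or angle between meter_center's own z axis and vertical above 0.25 rad).
It fails at once if a spare block, the timer or the cup is moved more than 30 mm (distance of any of block_thin_lug, block_thick_lug, timer_center, cup_center from where it was at the start of the episode above 0.03 m).
It also fails if it takes over 69 s, if anything falls off the work surface, if the arm or the gripper's body presses on something with over 40 N, if the wrist force passes 120 N, or if a joint passes its speed limit or range.

## Robot

A 6-joint arm with a two-finger parallel gripper is mounted at the origin on the work surface. World frame = base frame: x ahead of the robot, y to its left, z up, the work surface at z = 0. Lengths are in m, angles in rad, forces in N, time in s.
With the tool pointing down it reaches from about 0.375 to 0.975 m from the base axis. Payload 3.8 kg.
Tool frame: the origin (TCP) lies at the very end of the fingers, on their centre line; the grasp point (between the pads) lies 19 mm behind it; z points along the fingers, y is the direction in which the jaws open and shut (so a half turn about z gives the same grasp; the last joint's range is limited). The gripper opens to 85 mm and grips with 20 to 120 N. Pads are 22 mm wide; open, the fingers measure 114 mm over their backs; the gripper's body (76 mm by 85 mm) begins 54 mm behind the grasp point. The pads swing forward as they close: fully open they stand 13 mm farther back than shut.
Start: joints at [-0.037, 0.264, 1.604, -0, 1.274, -0.037], TCP at [0.675, -0, 0.231] pointing down, gripper open.
Joint ranges: [-2.63, 2.63], [-0.94, 2.18], [0.31, 2.57], [-1.31, 4.45], [0, 2.66], [-2.55, 2.55]. Speed limits (rad/s): [2.57, 2.57, 3.14, 3.14, 3.14, 3.14].

## Interface

Orientations are given as a rotation vector (axis times angle).
In Python, from workcell import bot, read_camera, finish_job gives the robot as it stands. The module is installed in compiled form; this text tells all that it offers.
- The arm moves only by the tool servo_tool, never from a script. Its argument "targets" is text: rows parted by semicolons, each of 7 numbers parted by spaces: the turn, a rotation vector about the tool's x, y, z in rad, then the shift along the tool's x, y, z in mm, then the finger opening in mm, from 0 to 85.4. In form: wx wy wz x y z gripper; .... A call has 1 to 8 rows; each row shifts and turns the pose as measured when the row begins, along the tool's axes as they then stand; what a row does not reach is not made up. A row lasts 1/12 s, in which the tool goes at most 41.7 mm and 7.16 degrees, less where a joint would pass 70% of its speed; a pose out of reach is approached as far as the arm can. A call is refused whole if a number of a shift passes 41.7 or a number of a turn 0.125, either way. A call with a gripper value outside its range is refused whole. The fingers move at their own pace and stop on an object; "newtons" is the grip in N (left out, the last holds). Time passes only in rows, so rows that do not move let the fingers close. It gives the time, the measured TCP pose, the force and the opening at its end, in the units of the state.
- bot.read_state(): the state, without advancing time (a new reading comes with each control period).
- read_camera(name): name is "scene" or "side" or "wrist"; returns a dict with "image" (384x512x3 uint8, red, green, blue), "mtx" (3x3 intrinsics, pixels), "eye" and "orientation" of the camera in the world; the wrist camera has in their place "T_tool_cam" (4x4, takes a point from camera to tool coordinates, whose origin is the TCP and whose axes are the flange's). Camera axes: x right, y up, looking along -z (the intrinsics and any distortion apply to the point x, -y, -z); pixel columns grow to the right and rows downward; lengths in m; the calibration is good to about 2 mm. A picture is of the moment at which its call begins: read the wrist's pose just before it. There is no depth.
- finish_job(): hands the job in, once; it reports no verdict.
The state is a dict: "time": time; "q": joint angles; "joint_vel": joint speeds; "joint_torque": joint torques, N m; "tool_pos": TCP position; "tcp_rot": TCP orientation; "wrist_force": force on the tool from outside, world axes, zero at the start; "torque": the same for the moment, N m; "width": opening from 0.0 (shut) to 1.0 (fully open).
Only numpy, scipy, OpenCV 4.12 (cv2) and the standard library are available. Lean on these libraries where they do the work, as an engineer would, in place of code of your own. Each camera call takes 0.05 s, during which the arm holds its last target.

## Working session

There is one attempt and no reset: what is moved stays moved. The work goes in short steps, Python scripts to look and compute and a tool call to move; the robot and the scene stay as the last step left them, time stands still between calls to the robot, and variables do not carry over. Pictures are saved under pics/ and viewed, and the job is handed in when it is done.

Besides the shell and the picture viewer there is one more tool, called after ">>>" by a JSON object that holds its "method" and its "body". servo_tool: Moves the arm, as the interface text tells. Its arguments: {"type":"object","properties":{"targets":{"type":"string"},"newtons":{"type":"number"}},"required":["targets"]}

```bash
mkdir -p pics; cat > h.py <<'E'
import numpy as np, cv2
from workcell import bot, read_camera, finish_job
from scipy.spatial.transform import Rotation as R
def cam(name):
    s=bot.read_state(); c=read_camera(name)
    if name=='wrist':
        T=np.eye(4);T[:3,:3]=R.from_rotvec(s['tcp_rot']).as_matrix();T[:3,3]=s['tool_pos']
        T=T@np.array(c['T_tool_cam']);c['E']=T[:3,3];c['Rm']=T[:3,:3]
    else:
        c['E']=np.array(c['eye']);o=np.array(c['orientation'])
        c['Rm']=o if o.shape==(3,3) else R.from_rotvec(o).as_matrix()
    return c
def ray(c,u,v):
    K=np.array(c['mtx']);d=np.linalg.inv(K)@[u,v,1];d=c['Rm']@[d[0],-d[1],-d[2]]
    return d/np.linalg.norm(d)
def onz(c,u,v,z):
    d=ray(c,u,v);return c['E']+d*(z-c['E'][2])/d[2]
def proj(c,p):
    q=c['Rm'].T@(np.array(p)-c['E']);q=np.array(c['mtx'])@[q[0],-q[1],-q[2]];return q[:2]/q[2]
def save(c,n): cv2.imwrite('pics/'+n+'.png',c['image'][:,:,::-1])
E
python3 - <<'E'
from h import *
print(bot.read_state())
for n in ['scene','side','wrist']:
    c=cam(n);save(c,n+'0');print(n,c['E'],c['Rm'],c['mtx'],[k for k in c], c.get('orientation'))
E
```

```text
{'time': 0.0, 'q': array([-3.68802654e-02,  2.64759428e-01,  1.60541222e+00,  2.40853985e-05,
        1.27373724e+00, -3.69435846e-02]), 'joint_vel': array([ 0.0003972 , -0.00049942,  0.00039038, -0.00051862,  0.00110078,
       -0.00067715]), 'joint_torque': array([ 6.10465631e-04, -5.15121067e+01, -3.67308676e+01, -4.07824507e-05,
        1.31324201e-02,  1.46811578e-05]), 'tool_pos': array([6.74236596e-01, 4.76520475e-05, 2.29937195e-01]), 'tcp_rot': array([-2.22016721, -2.22029208,  0.00244816]), 'wrist_force': array([-0.44665028, -0.65391225, -0.10757258]), 'torque': array([-0.03288227,  0.039301  , -0.01834992]), 'width': 1.0008046351341766}
scene [ 1.45945518 -0.21660517  0.82871701] [[ 0.17315577 -0.63453942  0.75324419]
 [ 0.98477517  0.12344846 -0.12238605]
 [-0.01532806  0.76296802  0.64625447]] [[498.02204123   0.         257.50247205]
 [  0.         498.02204123 200.0793878 ]
 [  0.           0.           1.        ]] ['image', 'mtx', 'eye', 'orientation', 'E', 'Rm'] [0.7082939  0.61486704 1.29547112]
side [0.53719145 0.54251713 0.79758411] [[-0.99863483  0.04740058 -0.02194685]
 [-0.05028084 -0.75846865  0.64976699]
 [ 0.01415333  0.64998346  0.75981655]] [[388.78574274   0.         253.68947899]
 [  0.         388.78574274 186.7625749 ]
 [  0.           0.           1.        ]] ['image', 'mtx', 'eye', 'orientation', 'E', 'Rm'] [ 0.00642182 -1.07098703 -2.89792224]
wrist [0.67526007 0.07388893 0.37197045] [[ 9.99998842e-01 -1.92924003e-04  1.50940331e-03]
 [-2.49732143e-04  9.57673807e-01  2.87855548e-01]
 [-1.50105026e-03 -2.87855592e-01  9.57672650e-01]] [[296.3035817    0.         250.12177375]
 [  0.         296.3035817  193.58707315]
 [  0.           0.           1.        ]] ['image', 'mtx', 'T_tool_cam', 'E', 'Rm'] None
```

View pics/scene0.png

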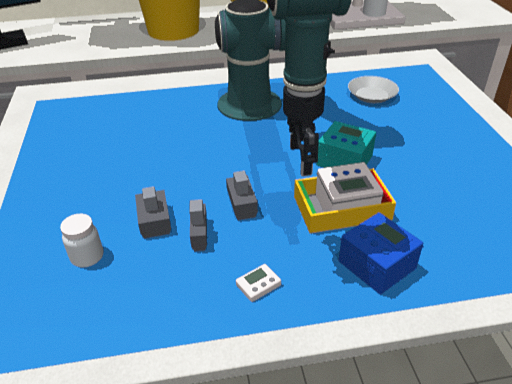

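View pics/side0.png

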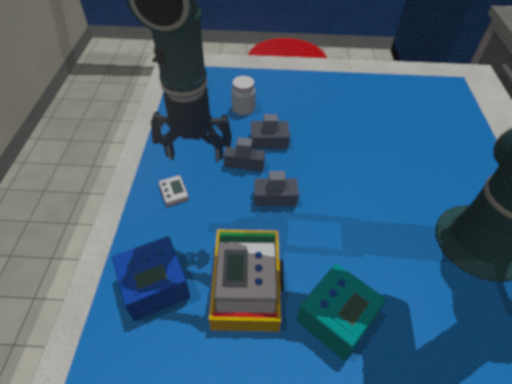

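View pics/wrist0.png

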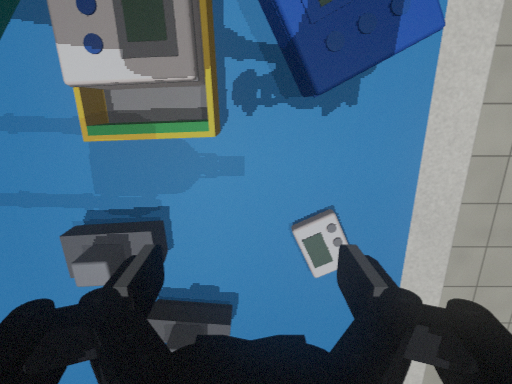

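The case is near (215–280, 230–330) in the side view, with the red pad at +y and the green at −y. The three grey blocks are at about (270,130), (243,155) and (275,190). I'll zoom in to get the corners.

```bash
python3 - <<'E'
from h import *
c=cam('side');im=c['image'][:,:,::-1]
cv2.imwrite('pics/side_blk.png',cv2.resize(im[105:215,205:310],None,fx=5,fy=5,interpolation=cv2.INTER_CUBIC))
cv2.imwrite('pics/side_case.png',cv2.resize(im[220:340,195:295],None,fx=5,fy=5,interpolation=cv2.INTER_CUBIC))
c=cam('scene');im=c['image'][:,:,::-1]
cv2.imwrite('pics/scene_blk.png',cv2.resize(im[160:260,125:270],None,fx=5,fy=5,interpolation=cv2.INTER_CUBIC))
E
```

```text
(no output)
```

View pics/side_blk.png

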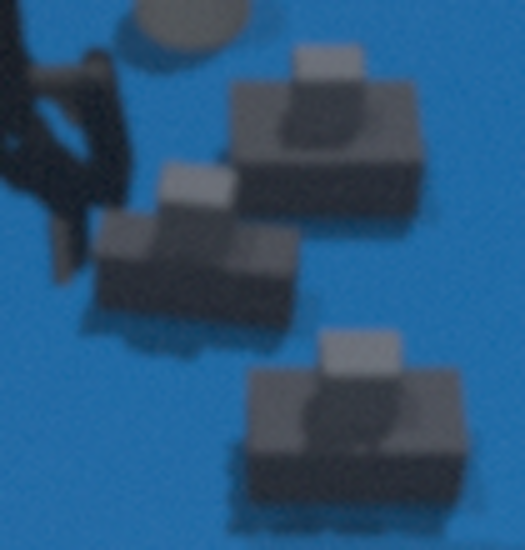

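View pics/side_case.png

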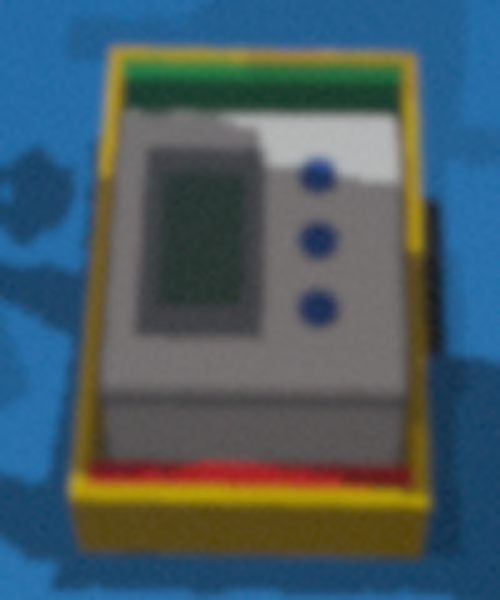

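View pics/scene_blk.png

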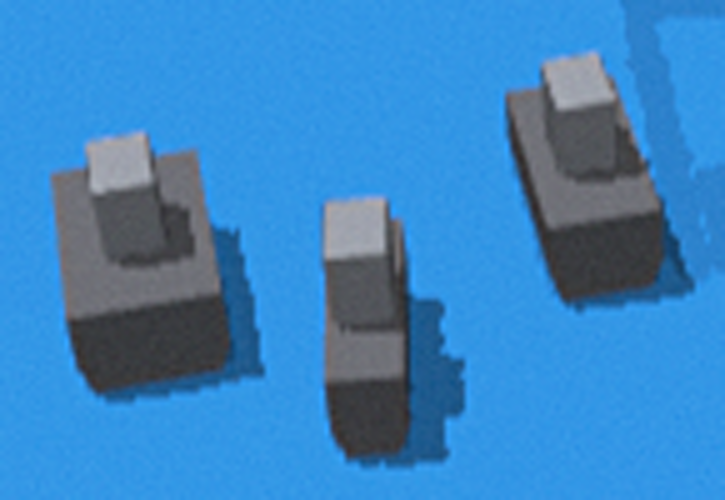

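In the scene crop the far-right block (600,150) looks the middle size, the centre one is thin and the left one thick. I'll measure them.

```bash
python3 - <<'E'
from h import *
n=np.linalg.norm
c=cam('scene')
S=lambda pts,z,ox=125,oy=160:[onz(c,(u+.5)/5-.5+ox,(v+.5)/5-.5+oy,z) for u,v in pts]
for nm,f,l in [('R',[(548,225),(663,205)],[(542,63),(597,53),(616,101),(556,110)]),('C',[(327,380),(405,374)],[(324,203),(386,198),(388,255),(325,262)]),('L',[(70,318),(221,294)],[(86,143),(145,132),(155,184),(93,195)])]:
    a=S(f,.05);b=S(l,.094);print(nm,'front edge',n(a[0]-a[1]),'lug sides',[round(n(b[i]-b[i-1]),4) for i in range(4)],'lug c',np.mean(b,0),'edge ang',np.degrees(np.arctan2(*(a[1]-a[0])[:2])))
c=cam('side')
for nm,t,l in [('R',[(248,370),(462,370),(466,452),(247,452)],[(320,330),(400,330),(400,376),(322,376)]),('L',[(231,82),(417,82),(424,160),(232,155)],[(295,45),(362,45),(363,82),(295,82)]),('C',[(105,212),(300,232),(297,267),(97,253)],[(162,163),(238,168),(234,207),(160,200)])]:
    a=S(t,.05,205,105);b=S(l,.094,205,105)
    print('side',nm,'top sides',[round(n(a[i]-a[i-1]),4) for i in range(4)],'c',np.mean(a,0),'lug c',np.mean(b,0),'ang front',np.degrees(np.arctan2(*(a[2]-a[3])[[1,0]])))
# case rim corners
a=S([(110,47),(417,54),(431,505),(70,490)],.056,195,220);print('case',np.round(a,4),[round(n(a[i]-a[i-1]),4) for i in range(4)],np.mean(a,0))
a=S([(120,108),(397,113),(405,395),(100,395)],.09,195,220);print('meter',np.round(a,4),[round(n(a[i]-a[i-1]),4) for i in range(4)],np.mean(a,0))
E
```

```text
R front edge 0.056825201860326705 lug sides [np.float64(0.0383), np.float64(0.0278), np.float64(0.0398), np.float64(0.0293)] lug c [ 0.50572703 -0.10307254  0.094     ] edge ang -4.100692297492222
C front edge 0.03485049479995025 lug sides [np.float64(0.041), np.float64(0.0283), np.float64(0.0398), np.float64(0.0281)] lug c [ 0.59483645 -0.21777145  0.094     ] edge ang 4.545289611246145
L front edge 0.0693997920950371 lug sides [np.float64(0.0396), np.float64(0.0278), np.float64(0.0402), np.float64(0.0284)] lug c [ 0.52647182 -0.32270101  0.094     ] edge ang -2.7437320825461504
side R top sides [np.float64(0.0546), np.float64(0.1106), np.float64(0.0548), np.float64(0.1091)] c [ 0.50295134 -0.10064801  0.05      ] lug c [ 0.50318312 -0.10001467  0.094     ] ang front -176.45316578426934
side L top sides [np.float64(0.064), np.float64(0.1103), np.float64(0.0684), np.float64(0.1095)] c [ 0.5232709  -0.32260289  0.05      ] lug c [ 0.52364592 -0.31915772  0.094     ] ang front -178.4277664789009
side C top sides [np.float64(0.0323), np.float64(0.1087), np.float64(0.0271), np.float64(0.1089)] c [ 0.59002962 -0.21740479  0.05      ] lug c [ 0.59023643 -0.21503268  0.094     ] ang front 178.05783025686583
case [[0.6371 0.041  0.056 ]
 [0.4963 0.0364 0.056 ]
 [0.4889 0.2465 0.056 ]
 [0.6294 0.2484 0.056 ]] [np.float64(0.2076), np.float64(0.1408), np.float64(0.2103), np.float64(0.1405)] [0.56292161 0.14307478 0.056     ]
meter [[0.6247 0.0949 0.09  ]
 [0.5065 0.0904 0.09  ]
 [0.5013 0.2176 0.09  ]
 [0.6183 0.2242 0.09  ]] [np.float64(0.1295), np.float64(0.1184), np.float64(0.1273), np.float64(0.1172)] [0.56271258 0.15677786 0.09      ]
```

The near-robot block measures 56.8 mm, so it is the middle one, with its lug at about (0.504, −0.101) and a yaw of about +3.8°. The case centre is about (0.563, 0.143) with a yaw of about +1.9°. Next I move over the case to refine this from the wrist camera.

>>> {"method": "servo_tool", "body": {"targets": "0 0 -0.033 20 -37 0 85; 0 0 0 20 -37 0 85; 0 0 0 10 -36 0 85; 0 0 0 0 0 0 85; 0 0 0 0 0 0 85"}}

```text
time: 0.77
tool_pos: [0.559, 0.0479, 0.2249]
tcp_rot: [-2.181, -2.253, 0.009]
wrist_force: [0.5, 0.1, 0.4]
width: 0.995
```

```bash
python3 - <<'E'
from h import *
c=cam('wrist');save(c,'wrist1');s=bot.read_state();print(s['tool_pos'],s['tcp_rot'],s['time'])
im=c['image'][:,:,::-1]
cv2.imwrite('pics/wrist1b.png',cv2.resize(im[0:300,80:460],None,fx=2,fy=2))
E
```

```text
[0.55870158 0.04788769 0.22464968] [-2.18003357 -2.25199296  0.0111008 ] 0.8167
```

View pics/wrist1b.png

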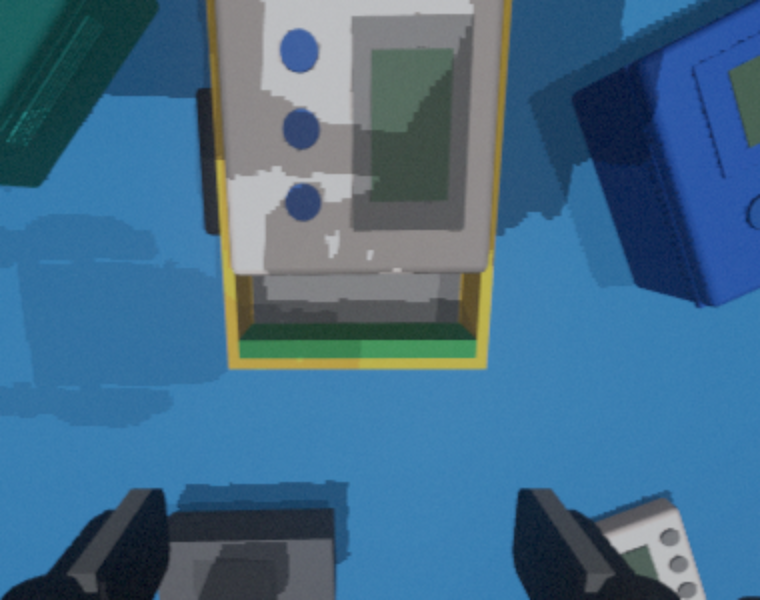

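```bash
python3 - <<'E'
from h import *
c=cam('wrist')
P=lambda u,v,z:onz(c,u/2+80-.25,v/2-.25,z)
for nm,u,v,z in [('caseL',229,369,.056),('caseR',487,368,.056),('padinL',240,340,.056),('padinR',476,339,.056),('meterL',229,275,.09),('meterR',490,270,.09),('longR top',513,0,.056),('longR bot',488,368,.056),('padtop y outer',358,358,.056)]: print(nm,np.round(P(u,v,z),4))
s=bot.read_state();print(s['tool_pos'],R.from_rotvec(s['tcp_rot']).as_matrix().round(4).tolist())
E
```

```text
caseL [0.4975 0.0368 0.056 ]
caseR [0.6371 0.0423 0.056 ]
padinL [0.5037 0.0531 0.056 ]
padinR [0.6296 0.058  0.056 ]
meterL [0.5051 0.0911 0.09  ]
meterR [0.6251 0.0974 0.09  ]
longR top [0.6311 0.2157 0.056 ]
longR bot [0.6377 0.0423 0.056 ]
padtop y outer [0.5672 0.0454 0.056 ]
[0.56012808 0.04753602 0.22505782] [[-0.032, 0.9995, -0.0086], [0.9995, 0.032, -0.0002], [0.0001, -0.0086, -1.0]]
```

The wrist view agrees: the green pad's face is at y≈0.0555, the meter's face at y≈0.094 and the yaw is about 2.2°. I'll shut the fingers, centre them over the gap (y≈0.075) and go down.

>>> {"method": "servo_tool", "body": {"targets": "0 0 0 27 7 0 0; 0 0 0 0 0 30 0; 0 0 0 0 0 35 0; 0 0 0 0 0 35 0; 0 0 0 0 0 0 0; 0 0 0 0 0 0 0", "newtons": 60}}

```text
time: 1.37
tool_pos: [0.5809, 0.074, 0.1299]
tcp_rot: [2.184, 2.247, 0.013]
wrist_force: [0.9, 0.5, 1.5]
width: 0.138
```

```bash
python3 - <<'E'
from h import *
s=bot.read_state();print(s['tool_pos'],s['width'],s['time'],R.from_rotvec(s['tcp_rot']).as_matrix().round(4).tolist())
E
```

```text
[0.58091537 0.07398301 0.12990652] 0.13777622356143865 1.3667 [[-0.0282, 0.9995, 0.0113], [0.9996, 0.0282, 0.0004], [0.0001, 0.0113, -0.9999]]
```

>>> {"method": "servo_tool", "body": {"targets": "0.01 0 0 1.5 -12 0 0; 0 0 0 0 0 0 0; 0 0 0 0 0 0 0"}}

```text
time: 1.62
tool_pos: [0.5716, 0.0745, 0.1337]
tcp_rot: [2.19, 2.249, 0.005]
wrist_force: [0.5, 0.6, -0.7]
width: -0.002
```

```bash
cat > st.py <<'E'
from h import *
s=bot.read_state();print(s['tool_pos'].round(4),s['width'].__round__(3),s['time'],s['wrist_force'].round(1),R.from_rotvec(s['tcp_rot']).as_matrix().round(4).tolist())
E
python3 st.py; python3 - <<'E'
from h import *
c=cam('wrist');save(c,'wrist2')
E
```

```text
[0.5716 0.0745 0.1337] -0.002 1.6167 [ 0.5  0.6 -0.7] [[-0.0266, 0.9996, 0.0042], [0.9996, 0.0266, 0.0002], [0.0001, 0.0042, -1.0]]
```

View pics/wrist2.png

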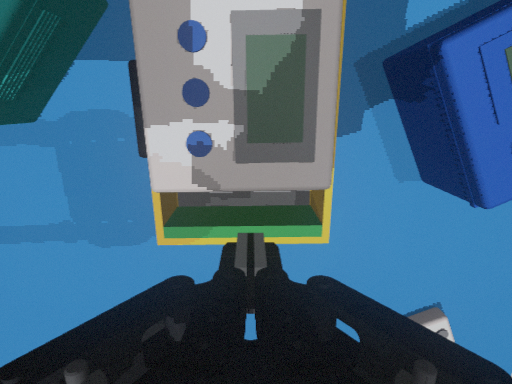

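The shut fingers are at (250,240), and the geometry puts them over the gap. I'll go down in stages.

>>> {"method": "servo_tool", "body": {"targets": "0.004 0 -0.011 1 0 20 0; 0 0 0 0 -2 20 0; 0 0 0 0 -2 20 0; 0 0 0 0 0 0 0; 0 0 0 0 0 0 0"}}

```text
time: 2.08
tool_pos: [0.5764, 0.0759, 0.0838]
tcp_rot: [2.169, 2.253, 0.025]
wrist_force: [0.4, -0.2, 0.8]
width: 0.002
```

```bash
python3 st.py
```

```text
[0.5764 0.0759 0.0838] 0.002 2.0833 [ 0.4 -0.2  0.8] [[-0.0378, 0.9991, 0.0211], [0.9993, 0.0378, 0.0019], [0.0011, 0.0211, -0.9998]]
```

>>> {"method": "servo_tool", "body": {"targets": "0.02 0 0 0 -5 15 0; 0.01 0 0 0 -2 15 0; 0.01 0 0 0 -2 15 0; 0 0 0 0 0 0 0; 0 0 0 0 0 0 0"}}

```text
time: 2.5
tool_pos: [0.571, 0.0759, 0.0398]
tcp_rot: [-2.171, -2.255, 0.015]
wrist_force: [0.3, -0.1, 0.6]
width: 0.003
```

```bash
python3 st.py
```

```text
[0.571  0.0759 0.0398] 0.003 2.5 [ 0.3 -0.1  0.6] [[-0.0377, 0.9992, -0.0144], [0.9993, 0.0378, 0.0009], [0.0015, -0.0144, -0.9999]]
```

Now push toward the red pad, gently and slightly lower.

>>> {"method": "servo_tool", "body": {"targets": "-0.014 0 0 0 0 8 0; 0 0 0 4 0 0 0; 0 0 0 4 0 0 0; 0 0 0 4 0 0 0; 0 0 0 3 0 0 0; 0 0 0 3 0 0 0"}}

```text
time: 3.0
tool_pos: [0.5701, 0.0923, 0.0314]
tcp_rot: [2.178, 2.264, -0.007]
wrist_force: [0.4, -3.8, -1.3]
width: 0.0
```

```bash
python3 st.py
```

```text
[0.5701 0.0923 0.0314] 0.0 3.0 [ 0.4 -3.8 -1.3] [[-0.0384, 0.9993, -0.0029], [0.9993, 0.0384, -0.0031], [-0.003, -0.003, -1.0]]
```

Contact and sliding at about 4 N. I'll continue until the force rises at the red pad.

>>> {"method": "servo_tool", "body": {"targets": "0 0 0 2 0 0 0; 0 0 0 2 0 0 0; 0 0 0 2 0 0 0; 0 0 0 2 0 0 0"}}

```text
time: 3.33
tool_pos: [0.5698, 0.0949, 0.0319]
tcp_rot: [2.17, 2.262, -0.02]
wrist_force: [0.8, -12.9, -0.6]
width: 0.001
```

```bash
python3 st.py;python3 - <<'E'
from h import *
c=cam('side');save(c,'side3')
im=c['image'][:,:,::-1]
cv2.imwrite('pics/side3c.png',cv2.resize(im[220:340,195:295],None,fx=5,fy=5,interpolation=cv2.INTER_CUBIC))
E
```

```text
[0.5698 0.0949 0.0319] 0.001 3.3333 [  0.8 -12.9  -0.6] [[-0.0412, 0.9991, -0.0037], [0.9991, 0.0411, -0.0141], [-0.0139, -0.0043, -0.9999]]
```

View pics/side3c.png

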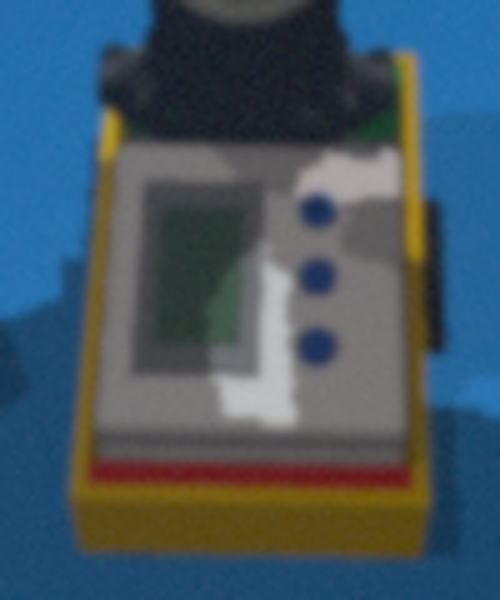

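The meter's near top edge moved from row 395 to about 437 in the crop, close to the pad. I'll compute where it is.

```bash
python3 - <<'E'
from h import *
c=cam('side')
for v in (428,432,437,442):
    print(v,onz(c,255/5+195-.4,v/5+220-.4,.09).round(4))
print('exp meter +y face top, from case frame:')
t=.038;C=np.array([.5645,.1455])
for name,cc in (('padwide',np.array([.5667,.0555])+R.from_rotvec([0,0,t]).as_matrix()[:2,:2]@[0,.179]),):print(name,cc)
E
```

```text
428 [0.5581 0.2341 0.09  ]
432 [0.558  0.2356 0.09  ]
437 [0.5579 0.2376 0.09  ]
442 [0.5577 0.2396 0.09  ]
exp meter +y face top, from case frame:
padwide [0.55989964 0.23437078]
```

It measures about 0.234–0.238 against an expected 0.2344. I'll push a little harder to confirm it is at the stop, then back off.

>>> {"method": "servo_tool", "body": {"targets": "0 0 0 4 0 0 0; 0 0 0 4 0 0 0; 0 0 0 4 0 0 0; 0 0 0 4 0 0 0"}}

```text
time: 3.77
tool_pos: [0.5698, 0.0937, 0.0324]
tcp_rot: [2.158, 2.25, -0.05]
wrist_force: [0.8, -20.6, 0.5]
width: -0.0
```

```bash
python3 st.py
```

```text
[0.5698 0.0937 0.0324] -0.0 3.7667 [  0.8 -20.6   0.5] [[-0.0417, 0.9991, -0.0052], [0.9984, 0.0414, -0.0397], [-0.0394, -0.0069, -0.9992]]
```

It stands still at 20 N, above its 13 N maximum friction, so it is at the pad. Back off and rise.

>>> {"method": "servo_tool", "body": {"targets": "0 0 0 -8 0 0 0; 0 -0.03 0 -5 0 0 0; 0 0 0 0 0 0 0; 0 0 0 0 0 0 0"}}

```text
time: 4.1
tool_pos: [0.5719, 0.0808, 0.0347]
tcp_rot: [2.146, 2.23, -0.077]
wrist_force: [0.1, -0.1, -0.1]
width: 0.003
```

```bash
python3 st.py
```

```text
[0.5719 0.0808 0.0347] 0.003 4.1 [ 0.1 -0.1 -0.1] [[-0.0384, 0.9993, -0.0012], [0.997, 0.0383, -0.0674], [-0.0673, -0.0038, -0.9977]]
```

>>> {"method": "servo_tool", "body": {"targets": "0 0.067 0 0 0 -20 0; 0 0 0 0 0 -40 0; 0 0 0 0 0 -40 0; 0 0 0 0 0 -40 0; 0 0 0 0 0 0 0; 0 0 0 0 0 0 0"}}

```text
time: 4.6
tool_pos: [0.5709, 0.0877, 0.1796]
tcp_rot: [-2.163, -2.258, -0.006]
wrist_force: [-1.2, -0.7, 0.4]
width: 0.003
```

```bash
python3 st.py;python3 - <<'E'
from h import *
c=cam('wrist');save(c,'w4');c=cam('side');im=c['image'][:,:,::-1]
cv2.imwrite('pics/side4c.png',cv2.resize(im[220:340,195:295],None,fx=5,fy=5,interpolation=cv2.INTER_CUBIC))
E
```

```text
[0.5709 0.0877 0.1796] 0.003 4.6 [-1.2 -0.7  0.4] [[-0.0428, 0.9991, -0.0076], [0.999, 0.0429, 0.0128], [0.0131, -0.007, -0.9999]]
```

View pics/w4.png

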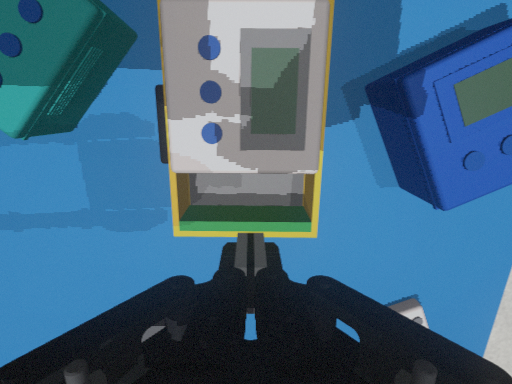

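View pics/side4c.png

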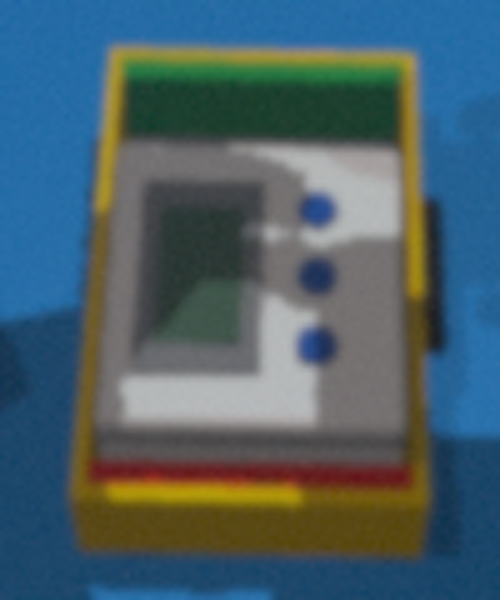

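The wrist view shows the meter's edge at row ~173 and the pad's inner edge at row ~219. I'll measure the gap.

```bash
python3 - <<'E'
from h import *
c=cam('wrist')
for nm,u,v,z in [('meterL',170,173.5,.09),('meterR',324,172.5,.09),('padinL',181,220,.056),('padinR',312,219,.056),('rimL',174,237,.056),('rimR',317,237,.056)]: print(nm,onz(c,u,v,z).round(4))
E
```

```text
meterL [0.5066 0.1069 0.09  ]
meterR [0.6294 0.1131 0.09  ]
padinL [0.5064 0.054  0.056 ]
padinR [0.6317 0.0607 0.056 ]
rimL [0.4992 0.036  0.056 ]
rimR [0.6385 0.0423 0.056 ]
```

Gap is about 53–54 mm, centred near (0.568, 0.083). Now over to the block with the fingers open.

>>> {"method": "servo_tool", "body": {"targets": "0 0 -0.023 -37 -15 0 85; 0 0 0 -37 -15 0 85; 0 0 0 -37 -15 0 85; 0 0 0 -37 -15 0 85; 0 0 0 -30 -10 0 85; 0 0 0 0 0 0 85; 0 0 0 0 0 0 85"}}

```text
time: 5.33
tool_pos: [0.5022, -0.096, 0.1621]
tcp_rot: [-2.113, -2.278, 0.011]
wrist_force: [0.4, 0.1, -0.2]
width: 0.974
```

```bash
python3 st.py;python3 - <<'E'
from h import *
c=cam('wrist');save(c,'w5');c=cam('side');save(c,'side5')
E
```

```text
[ 0.5022 -0.096   0.1621] 0.974 5.3333 [ 0.4  0.1 -0.2] [[-0.0747, 0.9967, -0.0303], [0.997, 0.0752, 0.0186], [0.0208, -0.0288, -0.9994]]
```

View pics/w5.png

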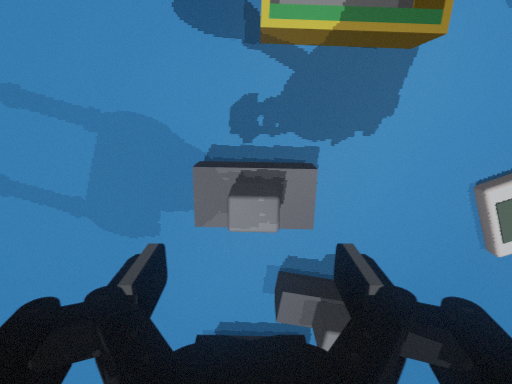

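The lug's top is at (229–279, 194–231) and the body's top spans (194,166)–(316,229).

```bash
python3 - <<'E'
from h import *
c=cam('wrist')
a=np.array([onz(c,u,v,.05) for u,v in [(194,166),(317,167.5),(315.5,229),(194.5,227)]]);b=np.array([onz(c,u,v,.094) for u,v in [(229,194),(279,194.5),(279,230.5),(231,230)]])
print(a.round(4),a.mean(0),b.round(4),b.mean(0),np.linalg.norm(a-np.roll(a,1,0),axis=1))
d=a[1]-a[0];print(np.arctan2(d[1],d[0]),np.linalg.norm(b-np.roll(b,1,0),axis=1))
E
```

```text
[[ 0.4493 -0.0745  0.05  ]
 [ 0.5565 -0.067   0.05  ]
 [ 0.563  -0.124   0.05  ]
 [ 0.4513 -0.132   0.05  ]] [ 0.50498301 -0.0993881   0.05      ] [[ 0.485  -0.0848  0.094 ]
 [ 0.522  -0.082   0.094 ]
 [ 0.525  -0.1105  0.094 ]
 [ 0.4882 -0.1133  0.094 ]] [ 0.50503764 -0.09764125  0.094     ] [0.05748186 0.10743748 0.05739409 0.11198123]
0.07009167114393322 [0.02877729 0.03709931 0.02865849 0.0368547 ]
```

All consistent: 57.4 mm thick, lug at (0.5045, −0.100), yaw 0.07. I'll level the tool and descend.

>>> {"method": "servo_tool", "body": {"targets": "-0.03 -0.018 0.004 -4.5 2 0 85; 0 0 0 0 0 0 85; 0 0 0 0 0 20 85; 0 0 0 0 0 20 85; 0 0 0 0 0 0 85; 0 0 0 0 0 0 85"}}

```text
time: 5.98
tool_pos: [0.5096, -0.0913, 0.1224]
tcp_rot: [-2.125, -2.313, -0.01]
wrist_force: [0.4, -0.1, 0.2]
width: 0.996
```

```bash
python3 st.py
```

```text
[ 0.5096 -0.0913  0.1224] 0.996 5.9833 [ 0.4 -0.1  0.2] [[-0.0847, 0.9964, 0.0041], [0.9964, 0.0847, 0.0049], [0.0046, 0.0045, -1.0]]
```

>>> {"method": "servo_tool", "body": {"targets": "0.004 -0.005 0.013 -9 -6 5 85; 0 0 0 0 0 0 85; 0 0 0 0 0 15 85; 0 0 0 0 0 15 85; 0 0 0 0 0 0 85; 0 0 0 0 0 0 85"}}

```text
time: 6.48
tool_pos: [0.508, -0.1013, 0.0916]
tcp_rot: [2.135, 2.296, 0.004]
wrist_force: [0.1, -0.3, 0.6]
width: 1.001
```

```bash
python3 st.py;python3 - <<'E'
from h import *
c=cam('wrist');save(c,'w6')
E
```

```text
[ 0.508  -0.1013  0.0916] 1.001 6.4833 [ 0.1 -0.3  0.6] [[-0.0726, 0.9973, 0.0067], [0.9974, 0.0726, -0.0023], [-0.0028, 0.0065, -1.0]]
```

View pics/w6.png

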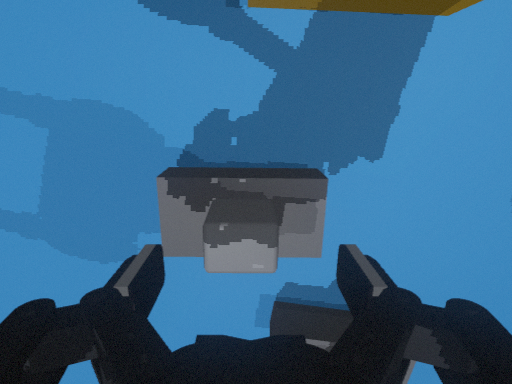

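The lug's top is now at about (204–280, 222–271). I'll check its position once more.

```bash
python3 - <<'E'
from h import *
c=cam('wrist')
b=np.array([onz(c,u,v,.094) for u,v in [(204,222),(280,222),(279,271),(206,271)]]);print(b.mean(0))
a=np.array([onz(c,u,v,.05) for u,v in [(158,177),(327,178),(323,257),(162,256)]]);print(a.mean(0))
E
```

```text
[ 0.50442257 -0.09872676  0.094     ]
[ 0.50401059 -0.10038664  0.05      ]
```

>>> {"method": "servo_tool", "body": {"targets": "0.006 0 0 2 -5 10 85; 0.004 0 0 0 -1 12 85; 0.004 0 0 0 -1 12 85; 0 0 0 0 0 0 85; 0 0 0 0 0 0 85"}}

```text
time: 7.0
tool_pos: [0.5022, -0.1003, 0.0573]
tcp_rot: [2.139, 2.3, -0.009]
wrist_force: [-0.1, 0.7, 0.1]
width: 0.996
```

```bash
python3 st.py
```

```text
[ 0.5022 -0.1003  0.0573] 0.996 7.0 [-0.1  0.7  0.1] [[-0.0724, 0.9974, -0.0036], [0.9974, 0.0724, -0.0047], [-0.0044, -0.0039, -1.0]]
```

>>> {"method": "servo_tool", "body": {"targets": "0 0 0 0 2 0 0; 0 0 0 0 0 0 0; 0 0 0 0 0 0 0; 0 0 0 0 0 0 0; 0 0 0 0 0 0 0; 0 0 0 0 0 0 0", "newtons": 80}}

```text
time: 7.5
tool_pos: [0.5044, -0.1001, 0.0572]
tcp_rot: [-2.139, -2.3, 0.01]
wrist_force: [-0.8, 0.3, -0.8]
width: 0.459
```

```bash
python3 st.py
```

```text
[ 0.5044 -0.1001  0.0572] 0.459 7.5 [-0.8  0.3 -0.8] [[-0.0725, 0.9974, -0.0046], [0.9974, 0.0725, -0.0045], [-0.0042, -0.0049, -1.0]]
```

Gripped: 39 mm opening against the 40 mm lug. Lift.

>>> {"method": "servo_tool", "body": {"targets": "0 0 0 0 0 -20 0; 0 0 0 0 0 -30 0; 0 0 0 0 0 -30 0; 0 0 0 0 0 -20 0; 0 0 0 0 0 0 0; 0 0 0 0 0 0 0"}}

```text
time: 8.0
tool_pos: [0.5019, -0.0989, 0.158]
tcp_rot: [-2.135, -2.296, 0.015]
wrist_force: [0.5, -0.0, -1.3]
width: 0.459
```

```bash
python3 st.py;python3 - <<'E'
from h import *
c=cam('side');save(c,'side7');c=cam('wrist');save(c,'w7')
E
```

```text
[ 0.5019 -0.0989  0.158 ] 0.459 8.0 [ 0.5 -0.  -1.3] [[-0.0724, 0.9973, -0.0109], [0.9974, 0.0724, -0.0028], [-0.002, -0.011, -0.9999]]
```

View pics/side7.png

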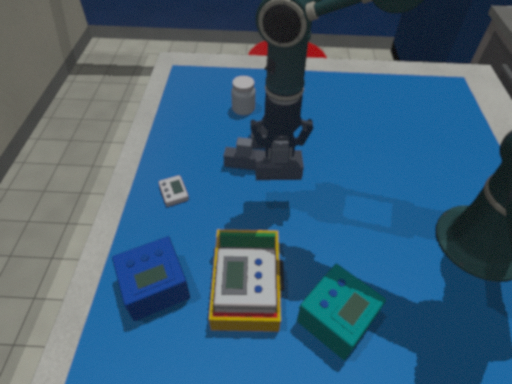

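View pics/w7.png

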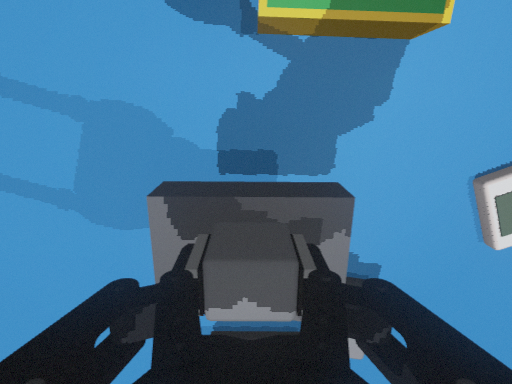

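Block lifted upright, with its underside about 100 mm up. I'll carry it toward the gap and stop short.

>>> {"method": "servo_tool", "body": {"targets": "0 0 0.017 25 10 -3 0; 0 0 0.017 37 15 -3 0; 0 0 0 37 15 -3 0; 0 0 0 37 15 -3 0; 0 0 0 20 10 -3 0; 0 0 0 0 0 0 0; 0 0 0 0 0 0 0"}}

```text
time: 8.68
tool_pos: [0.553, 0.0652, 0.1552]
tcp_rot: [-2.17, -2.24, 0.041]
wrist_force: [0.6, -0.0, -2.4]
width: 0.457
```

```bash
python3 st.py;python3 - <<'E'
from h import *
c=cam('wrist');save(c,'w8')
E
```

```text
[0.553  0.0652 0.1552] 0.457 8.6833 [ 0.6 -0.  -2.4] [[-0.0317, 0.9989, -0.0348], [0.9995, 0.0316, -0.0029], [-0.0018, -0.0349, -0.9994]]
```

View pics/w8.png

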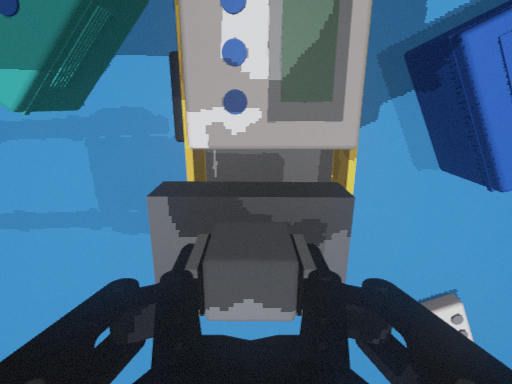

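>>> {"method": "servo_tool", "body": {"targets": "-0.035 0 -0.006 17 14 0 0; 0 0 0 0 0 0 0; 0 0 0 0 0 0 0"}}

```text
time: 8.98
tool_pos: [0.5631, 0.0795, 0.1498]
tcp_rot: [-2.181, -2.258, 0.012]
wrist_force: [0.3, 0.5, -1.1]
width: 0.459
```

```bash
python3 st.py;python3 - <<'E'
from h import *
c=cam('wrist');save(c,'w9')
s=bot.read_state();Rt=R.from_rotvec(s['tcp_rot']).as_matrix()
for u,v in [(150,196),(353,196),(207,317),(296,317)]:
    dz=.0072 if v<300 else -.0368
    T=np.array(c['T_tool_cam']);K=np.array(c['mtx']);d=np.linalg.inv(K)@[u,v,1];d=T[:3,:3]@[d[0],-d[1],-d[2]]
    print((T[:3,3]+d*(dz-T[2,3])/d[2]).round(4))
for u,v,z in [(190,150,.09),(360,149,.09)]: print(onz(c,u,v,z).round(4))
E
```

```text
[0.5631 0.0795 0.1498] 0.459 8.9833 [ 0.3  0.5 -1.1] [[-0.0349, 0.9994, -0.0071], [0.9994, 0.0349, -0.0036], [-0.0034, -0.0072, -1.0]]
[ 0.0277 -0.052   0.0072]
[0.0277 0.055  0.0072]
[-0.0123 -0.0175 -0.0368]
[-0.0123  0.0202 -0.0368]
[0.5209 0.122  0.09  ]
[0.6363 0.1268 0.09  ]
```

View pics/w9.png

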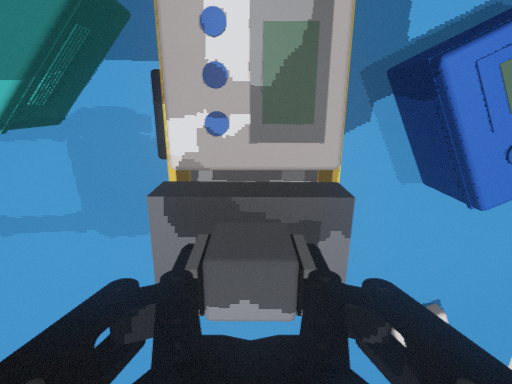

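Block centre is within 2 mm of the tool axis. I'll finish the alignment and lower it to just above the rim.

>>> {"method": "servo_tool", "body": {"targets": "-0.007 -0.003 -0.002 2 4 0 0; 0 0 0 0 0 0 0; 0 0 0 0 0 10 0; 0 0 0 0 0 8 0; 0 0 0 0 0 0 0; 0 0 0 0 0 0 0"}}

```text
time: 9.53
tool_pos: [0.5655, 0.0775, 0.1288]
tcp_rot: [2.183, 2.254, -0.011]
wrist_force: [-0.0, 0.1, -1.7]
width: 0.46
```

```bash
python3 st.py;python3 - <<'E'
from h import *
c=cam('wrist');save(c,'w10');im=c['image'][:,:,::-1]
cv2.imwrite('pics/w10c.png',cv2.resize(im[100:240,130:380],None,fx=3,fy=3))
E
```

```text
[0.5655 0.0775 0.1288] 0.46 9.5333 [-0.   0.1 -1.7] [[-0.0317, 0.9995, -0.0023], [0.9995, 0.0317, -0.0075], [-0.0075, -0.0025, -1.0]]
```

View pics/w10c.png

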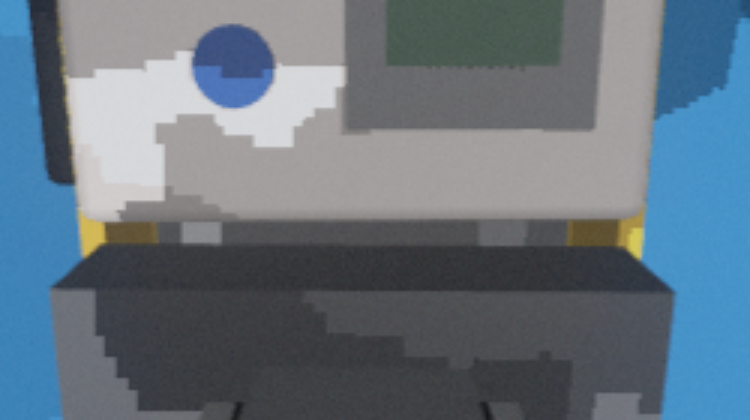

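The meter's edge is at crop row 220, and its corners at columns 80 and 647.

```bash
python3 - <<'E'
from h import *
c=cam('wrist')
a=[onz(c,u,173.3,.09) for u in (156.5,345.5)];print(np.round(a,4),np.mean(a,0))
# case inner wall x at rim, visible inner edges
for u in (130+100/3,130+628/3): print(onz(c,u,100+240/3,.056).round(4))
E
```

```text
[[0.5066 0.1081 0.09  ]
 [0.6242 0.1119 0.09  ]] [0.56537268 0.11001944 0.09      ]
[0.5005 0.0948 0.056 ]
[0.6316 0.099  0.056 ]
```

>>> {"method": "servo_tool", "body": {"targets": "0 0.0075 -0.004 4 0 0 0; 0 0 0 0 0 0 0; 0 0 0 0 0 0 0"}}

```text
time: 9.88
tool_pos: [0.5658, 0.0818, 0.1295]
tcp_rot: [-2.179, -2.26, 0.002]
wrist_force: [0.4, -0.4, -1.5]
width: 0.458
```

```bash
python3 st.py
```

```text
[0.5658 0.0818 0.1295] 0.458 9.8833 [ 0.4 -0.4 -1.5] [[-0.0365, 0.9993, -0.0018], [0.9993, 0.0365, 0.0004], [0.0005, -0.0018, -1.0]]
```

>>> {"method": "servo_tool", "body": {"targets": "0 0 0 0 0 8 0; 0 0 0 0 0 8 0; 0 0 0 0 0 8 0; 0 0 0 0 0 0 0; 0 0 0 0 0 0 0"}}

```text
time: 10.3
tool_pos: [0.567, 0.0815, 0.1042]
tcp_rot: [2.179, 2.262, 0.001]
wrist_force: [0.9, -0.7, -0.8]
width: 0.455
```

```bash
python3 st.py
```

```text
[0.567  0.0815 0.1042] 0.455 10.3 [ 0.9 -0.7 -0.8] [[-0.0373, 0.9993, 0.0013], [0.9993, 0.0373, -0.0005], [-0.0005, 0.0012, -1.0]]
```

The foot is entering freely, 9 mm below the rim. Continue.

>>> {"method": "servo_tool", "body": {"targets": "0 0 0 0 0 5 0; 0 0 0 0 0 5 0; 0 0 0 0 0 5 0; 0 0 0 0 0 0 0"}}

```text
time: 10.63
tool_pos: [0.5684, 0.0817, 0.0891]
tcp_rot: [2.175, 2.262, 0.004]
wrist_force: [1.5, -0.1, -5.1]
width: 0.461
```

```bash
python3 st.py
```

```text
[0.5684 0.0817 0.0891] 0.461 10.6333 [ 1.5 -0.1 -5.1] [[-0.0392, 0.9992, 0.0041], [0.9992, 0.0392, -0.0005], [-0.0007, 0.0041, -1.0]]
```

>>> {"method": "servo_tool", "body": {"targets": "0.004 0 0 0 -1 5 0; 0 0 0 0 0 5 0; 0 0 0 0 0 5 0; 0 0 0 0 0 0 0"}}

```text
time: 10.97
tool_pos: [0.5693, 0.0818, 0.0742]
tcp_rot: [2.175, 2.263, 0.004]
wrist_force: [1.4, -0.3, -2.2]
width: 0.455
```

```bash
python3 st.py
```

```text
[0.5693 0.0818 0.0742] 0.455 10.9667 [ 1.4 -0.3 -2.2] [[-0.0395, 0.9992, 0.004], [0.9992, 0.0395, -0.0005], [-0.0007, 0.004, -1.0]]
```

>>> {"method": "servo_tool", "body": {"targets": "0.004 0 0 0 -1 4 0; 0 0 0 0 0 4 0; 0 0 0 0 0 3 0; 0 0 0 0 0 2 0; 0 0 0 0 0 0 0"}}

```text
time: 11.38
tool_pos: [0.5698, 0.0818, 0.0626]
tcp_rot: [2.176, 2.264, 0.001]
wrist_force: [0.9, -1.0, -0.3]
width: 0.462
```

```bash
python3 st.py;python3 - <<'E'
from h import *
c=cam('scene');save(c,'sc11');im=c['image'][:,:,::-1]
cv2.imwrite('pics/sc11c.png',cv2.resize(im[120:240,270:420],None,fx=5,fy=5,interpolation=cv2.INTER_CUBIC))
c=cam('wrist');save(c,'w11')
E
```

```text
[0.5698 0.0818 0.0626] 0.462 11.3833 [ 0.9 -1.  -0.3] [[-0.0397, 0.9992, 0.0015], [0.9992, 0.0397, -0.0007], [-0.0008, 0.0015, -1.0]]
```

View pics/sc11c.png

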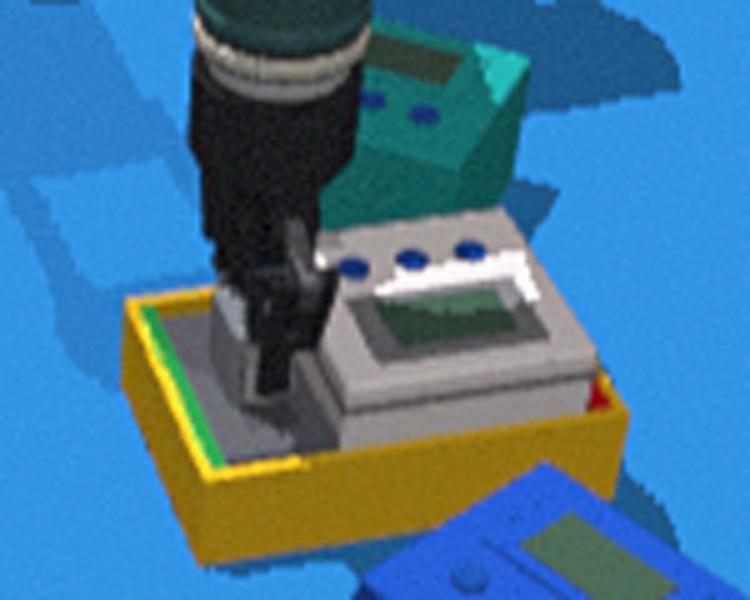

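View pics/w11.png

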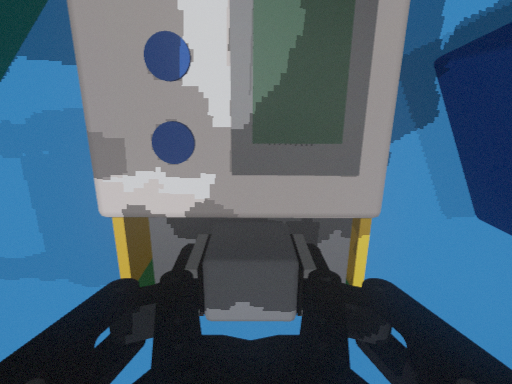

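The block sits in the gap, with its shoulders about level with the rim (crop 150–335, 310–460). I'll press to confirm floor contact.

>>> {"method": "servo_tool", "body": {"targets": "0 0 0 0 0 3 0; 0 0 0 0 0 3 0; 0 0 0 0 0 3 0; 0 0 0 0 0 3 0"}}

```text
time: 11.82
tool_pos: [0.5698, 0.0819, 0.0624]
tcp_rot: [2.177, 2.265, -0.003]
wrist_force: [-9.3, -2.4, 23.1]
width: 0.457
```

```bash
python3 st.py
```

```text
[0.5698 0.0819 0.0624] 0.457 11.8167 [-9.3 -2.4 23.1] [[-0.0399, 0.9992, -0.0011], [0.9992, 0.0399, -0.0013], [-0.0012, -0.0011, -1.0]]
```

It stopped dead at 23 N with TCP z 0.0624 against an expected 0.063, so it is home. Relieve, open and rise.

>>> {"method": "servo_tool", "body": {"targets": "0 0 0 0 0 -1 0; 0 0 0 0 0 0 85; 0 0 0 0 0 0 85; 0 0 0 0 0 0 85; 0 0 0 0 0 0 85; 0 0 0 0 0 0 85; 0 0 0 0 0 0 85"}}

```text
time: 12.4
tool_pos: [0.5662, 0.0826, 0.0596]
tcp_rot: [-2.176, -2.258, 0.008]
wrist_force: [0.5, 1.4, 0.1]
width: 0.992
```

```bash
python3 st.py
```

```text
[0.5662 0.0826 0.0596] 0.992 12.4 [0.5 1.4 0.1] [[-0.0369, 0.9993, -0.0076], [0.9993, 0.0369, 0.0006], [0.0009, -0.0076, -1.0]]
```

>>> {"method": "servo_tool", "body": {"targets": "0 0 0 0 0 -15 85; 0 0 0 0 0 -30 85; 0 0 0 0 0 -40 85; 0 0 0 -20 0 -40 85; 0 0 0 -40 0 -20 85; 0 0 0 -40 0 0 85; 0 0 0 0 0 0 85; 0 0 0 0 0 0 85"}}

```text
time: 13.07
tool_pos: [0.5693, -0.0193, 0.2065]
tcp_rot: [-2.171, -2.258, 0.018]
wrist_force: [-0.3, 1.0, -1.2]
width: 0.994
```

```bash
python3 st.py;python3 - <<'E'
from h import *
c=cam('scene');save(c,'sc12');im=c['image'][:,:,::-1]
cv2.imwrite('pics/sc12c.png',cv2.resize(im[140:240,270:420],None,fx=5,fy=5,interpolation=cv2.INTER_CUBIC))
c=cam('side');save(c,'side12');im=c['image'][:,:,::-1]
cv2.imwrite('pics/side12c.png',cv2.resize(im[210:340,195:295],None,fx=4,fy=4,interpolation=cv2.INTER_CUBIC))
c=cam('wrist');save(c,'w12')
E
```

```text
[ 0.5693 -0.0193  0.2065] 0.994 13.0667 [-0.3  1.  -1.2] [[-0.0395, 0.9991, -0.0148], [0.9992, 0.0395, -0.0018], [-0.0012, -0.0149, -0.9999]]
```

View pics/sc12c.png

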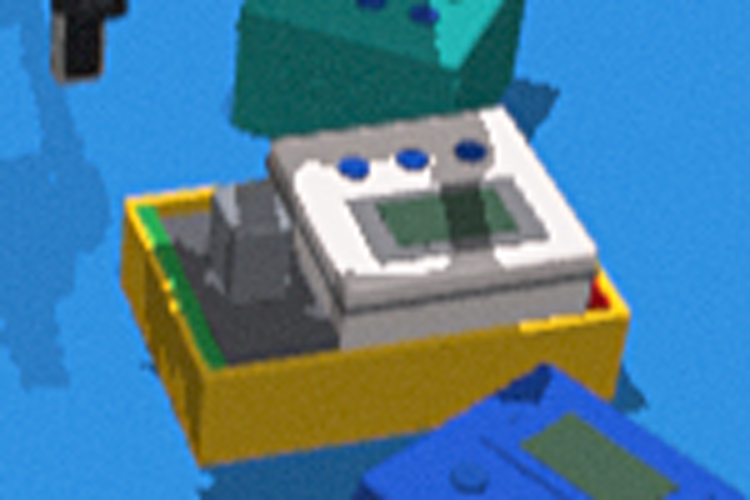

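View pics/side12c.png

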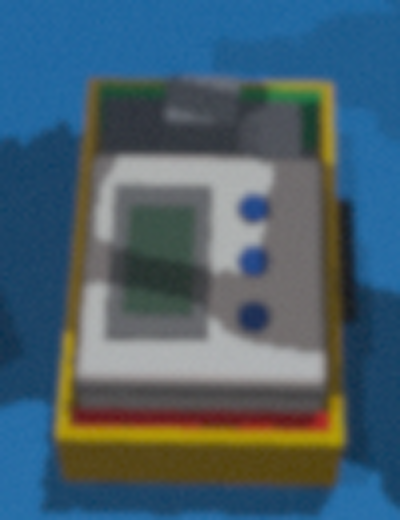

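View pics/w12.png

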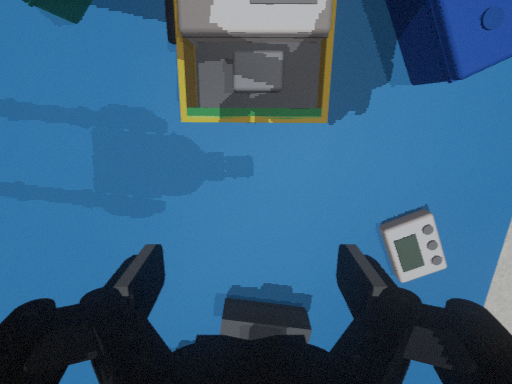

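View pics/sc12.png

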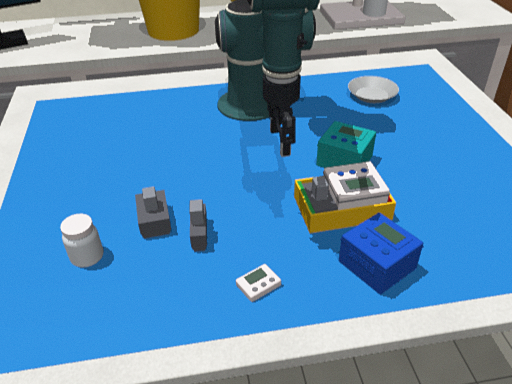

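The block sits between the green pad and the meter with its shoulders at the rim. The lug's top is at (258,72) in the wrist view and at crop (203,100) in the side view. The other blocks, timer and cup have not moved. One numeric check by triangulation.

```bash
python3 - <<'E'
from h import *
w=cam('wrist');s=cam('side')
def tri(pa,pb):
    d1,d2=ray(w,*pa),ray(s,*pb);A=np.c_[d1,-d2];t=np.linalg.lstsq(A,s['E']-w['E'],rcond=None)[0]
    p,q=w['E']+t[0]*d1,s['E']+t[1]*d2;return ((p+q)/2).round(4),np.linalg.norm(p-q).round(4)
print('lug top (expect z .100)',tri((258.3,72),(203/4+195-.4,100/4+210-.4)))
g=[onz(w,u,v,.056) for u,v in [(187,108.5),(324,108.5),(323,118),(187,118)]];print('green pad top',np.mean(g,0))
for v in (378,382): print('meter +y top edge',onz(s,200/4+195-.4,v/4+210-.4,.09).round(4))
a=[onz(w,u,v,.09) for u,v in [(182,38),(331,37)]];print('meter -y edge',np.mean(a,0))
E
python3 - <<'E'
import sys; sys.path.insert(0,'.')
from h import *
finish_job()
E
```

```text
lug top (expect z .100) (array([0.5688, 0.0805, 0.0986]), np.float64(0.0008))
green pad top [0.5680354  0.04823552 0.056     ]
meter +y top edge [0.5601 0.232  0.09  ]
meter +y top edge [0.56  0.234 0.09 ]
meter -y edge [0.56631787 0.10624297 0.09      ]
the job is handed in; nothing more can be done
```

I packed the meter and handed the job in at about 13 s of the 69 s allowed; `finish_job()` reports no verdict.

- **Meter:** I slid it with shut fingers inside the gap until it stood still at about 20 N against the red pad. Its far top edge then measured y ≈ 0.232–0.234 m, against about 0.234 m expected for contact.
- **Block:** I picked the middle block, measured at 56.8–57.4 mm thick. I pressed it into the gap until it stopped at 23 N, at the height expected for home. After release I opened the fingers and moved clear.
- **Final check of the block:** the lug top triangulated to z 0.0986 m, against 0.100 m for home. The lug is about 32 mm horizontally from the green pad top, against a limit of 42 mm. In the pictures the shoulders are level with the rim.
- **Other items:** by eye, the last pictures show the two spare blocks, timer and cup where they were.

Two checks disagreed slightly:
- **Meter's near edge:** in the last wrist view it read y 0.106 m, against 0.110 m earlier, when the view was closer. The side view of its far edge still agreed with contact. I took the 4 mm as error from an oblique view at the edge of the image and did not resolve it further.
- **Downward force:** during the insertion it read close to zero or slightly negative, so the 5 to 15 N push fit never showed in the readings. The hard stop at the end and the lug height are my evidence that the block is home.

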